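Loosen a heater's foot bolt with a ratchet set the wrong way

ROBOT

A 6-joint arm with a two-finger parallel gripper is mounted at the origin on the work surface. World frame = base frame: x ahead of the robot, y to its left, z up, the work surface at z = 0. Lengths are in m, angles in rad, forces in N, time in s.
With the tool pointing down it reaches from about 0.375 to 0.9 m from the base axis. Payload 3.1 kg.
Tool frame: the origin (TCP) lies midway between the tips of the shut fingers; the grasp point (between the pads) lies manip.grip_depth behind it (manip.grip_depth is the distance from the TCP to the grasp point, in m); z points along the fingers, y is the direction in which the jaws open and shut (so a half turn about z gives the same grasp; the last joint's range is limited). The gripper opens to 85 mm and grips with 20 to 120 N. Pads are 22 mm wide; open, the fingers measure 114 mm over their backs; the gripper's body (76 mm by 85 mm) begins 54 mm behind the grasp point. The pads swing forward as they close: fully open they stand 13 mm farther back than shut.
Start: joints at [1.145, 0.527, 1.433, -0, 1.181, -0.178], TCP at [0.153, 0.606, 0.231] pointing down, gripper open.
Joint ranges: [-3.08, 3.08], [-0.75, 2.2], [0.22, 2.44], [-1.43, 4.57], [0, 2.65], [-2.85, 2.85]. Speed limits (rad/s): [2.79, 2.79, 3.14, 3.14, 3.14, 3.14].

INTERFACE

Orientations are given as a unit quaternion [x, y, z, w].
In Python, from station import manip, vision gives the robot as it stands.
- The arm moves only by the shell command python3 -m crank 'ROWS' [FORCE]. ROWS is JSON, a list of rows, each an object with "grip": the closure, from 0 (fully open) to 1 (shut); "offset": the shift along the tool's x, y, z in mm, a list of three; "angular": the turn, a rotation vector about the tool's x, y, z in degrees, a list of three. A call has 1 to 10 rows; each row is the pose to reach, as a shift and turn from the pose commanded when the call began, along the tool's axes at that moment; what a row does not reach only later rows make up. A row lasts 1/10 s, in which the tool goes at most 50 mm and 8.59 degrees, less where a joint would pass 70% of its speed; a pose out of reach is approached as far as the arm can. A call with a gripper value outside its range is refused whole. The fingers move at their own pace and stop on an object; FORCE is the grip in N (left out, the last holds). Time passes only in rows, so rows that repeat a pose let the fingers close. It gives the time, the measured TCP pose, the force and the opening at its end, in the units of the state.
- manip.sense(): the state, without advancing time (a new reading comes with each control period).
- vision.snapshot(name): name is "side" or "top"; returns a dict with "pixels" (400x640x3 uint8, red, green, blue), "intrinsics" (3x3 intrinsics, pixels), "R" (3x3) and "t" (3): a world point X has camera coordinates R X + t. Camera axes: x right, y down, z forward; pixel columns grow to the right and rows downward; lengths in m; the calibration is good to about 2 mm. A picture is of the moment at which its call begins. There is no depth.
- manip.sign_off(): hands the job in, once; it reports no verdict.
The state is a dict: "t": time; "q": joint angles; "qd": joint speeds; "tau": joint torques, N m; "tcp_pos": TCP position; "tool_rot": TCP orientation; "force": force on the tool from outside, world axes, zero at the start; "ft_torque": the same for the moment, N m; "finger_gap": opening from 0.0 (shut) to 1.0 (fully open).
Only numpy, scipy, OpenCV 4.12 (cv2) and the standard library are available. Lean on these libraries where they do the work, as an engineer would, in place of code of your own. Each camera call takes 0.05 s, during which the arm holds its last target.

TASK

The foot of the upturned heater is held by a bolt with a ratchet sitting on it, and the ratchet is still set to tighten. Flip its direction lever fully over to the loosening side first, then swing the handle back and forth (anticlockwise seen from above is loosening) until the bolt has turned at least a sixth of a turn loose; leave the ratchet on the bolt with the lever over, and let go. Do not tighten the bolt further, only lean lightly on the thin sheet bracket that stops the handle at each end of its swing, and leave the mug, the can, the spare socket and the screwdriver where they are.

Things in the scene. Friction and masses are not known exactly. Their poses are not given: they have to be found in the camera images.
- heater: Dark convector heater lying on its front, 380 x 600 x 100 mm, fixed; origin at the centre of its underside, z up; back panel 100 mm up. On it a bright U-shaped sheet bracket: uprights 4 mm thick, 62 mm tall, 84 mm apart (y) at x = -25 mm, either side of the ratchet handle, stopping it 95 mm from the bolt axis. It sits off-centre in y by up to 22 mm, unmeasured. Each bends, about 3.5 N/mm, and stands 25 N at most.
- foot: Black foot plate bolted to the heater's back panel, 60 x 400 x 10 mm, fixed; it carries the bolt and the ratchet. Origin: on the bolt's axis (vertical) at the height of the back panel, at heater x = +70 mm, y = 0; axes parallel to the heater's.
- head (a point): Point on the bolt's vertical axis in the steel ratchet's head, mid-height of the handle, 52 mm above the panel (152 mm above the table). x axis along the handle, outwards; z up. Head 42 mm across, top 12 mm above this point; a cap with a bar (to 17.5 mm) turns with the bolt. Neck 14 mm wide, then a round grip 22 mm thick from 75 to 208 mm out; 41 mm free height beneath it.
- handle (a point): Point on the centreline of the ratchet's grip, 160 mm out from the bolt's axis, same axes as head: the place to push or hold. Loosening needs about 9 N sideways here, swinging back 2 to 3 N; when the motion stops under load the push settles to about 5 N. Pushing nearer to the bolt needs more.
- lever_tip (a point): Point near the free end of the direction lever, mid-height. The lever is a dark upright tab 26 mm long, 6 mm thick, 16 mm high on the head; its pivot is 34 mm from the bolt axis on the handle's centreline, and it points outwards. This point is 22 mm from the pivot, 22 mm above head; the tab spans 14 to 30 mm above head; beside it nothing exceeds 12 mm. x axis along the lever.
- lever (a joint): Direction lever relative to the handle, rad, growing clockwise seen from above. Starts near -0.47 (tip leaning to the anticlockwise side): grips clockwise, tightening, clicks freely anticlockwise. At its stop, +0.5 (tip on the clockwise side): grips anticlockwise, loosening, clicks freely clockwise. Fully over above 0.4. Stays where left; needs 3 to 5 N at the tip; past 6.5 N the handle swings along.
- ratchet (a joint): Swing of the handle about the bolt, rad, 0 when it points along heater -x, growing anticlockwise from above. Starts within 0.1 of 0; has a drag of 0.35 N m and stays where left. The bracket leaves it a swing of about 0.61 rad, whose middle lies anywhere within 0.23 rad of 0 and must be found by feel.
- bolt (a joint): Turning of the bolt, rad, 0 at the start, growing anticlockwise seen from above (loosening). Stiff: needs 1 N m. The ratchet has 24 teeth (0.26 rad a click), so up to 0.33 rad of a swing may pass before it grips.
- mug: Amber glass mug, 82 mm across, 90 mm tall, standing on the table beside the heater's -y end. Leave alone.
- spray_can: White spray can, 64 mm across, 190 mm tall, standing on the table beside the heater's +y end. Leave alone.
- spare_socket: Steel spare socket, 28 mm across, 32 mm tall, standing on the heater's back panel. Leave alone.
- screwdriver: Black-handled screwdriver lying on the heater's back panel. Leave alone.

How it is judged:
By the outcome, as a careful person would: the job done as asked, in the order asked, and still so for the second after the job is handed in, with the robot touching nothing.
It also fails if it takes over 72 s, if anything falls off the work surface, if the arm or the gripper's body presses on something with over 40 N, if the wrist force passes 120 N, or if a joint passes its speed limit or range.

## Working session

There is one attempt and no reset: what is moved stays moved. The work goes in short steps, Python scripts to look and compute and a shell command to move; the robot and the scene stay as the last step left them, time stands still between calls to the robot, and variables do not carry over. Pictures are saved under pics/ and viewed, and the job is handed in when it is done.

```bash
ls; mkdir -p pics
python3 - <<'E'
from station import manip, vision
import cv2
s=manip.sense(); print(s, manip.grip_depth)
for n in("side","top"):
    d=vision.snapshot(n); cv2.imwrite(f"pics/{n}0.png",d["pixels"][:,:,::-1]); print(n,d["intrinsics"],d["R"],d["t"])
E
```

```text
pics
{'t': 0.0, 'q': array([ 1.14446010e+00,  5.28460457e-01,  1.43390445e+00, -2.33621960e-05,
        1.18138313e+00, -1.78504616e-01]), 'qd': array([ 0.00025338, -0.00040948, -0.00040314, -0.00077508,  0.00174495,
        0.00012798]), 'tau': array([-6.45974887e-04, -4.42356563e+01, -1.78021091e+01, -3.84849081e-04,
        8.59340216e-03,  9.22203157e-06]), 'tcp_pos': array([0.1529948 , 0.60524911, 0.23033644]), 'tool_rot': array([ 1.23594439e-01,  9.92332229e-01, -1.03200202e-03, -3.10659310e-04]), 'force': array([-1.1105849 ,  0.0258972 ,  0.17279963]), 'ft_torque': array([ 0.02850293, -0.02076492, -0.05117333]), 'finger_gap': 1.0059835019786634} 0.0187
side [[385.60906336   0.         323.59151621]
 [  0.         385.60906336 201.9153137 ]
 [  0.           0.           1.        ]] [[ 0.99022855 -0.13906362  0.01042677]
 [-0.07000912 -0.56039006 -0.82526463]
 [ 0.12060735  0.81647063 -0.56464996]] [-0.5894959   0.15239065  0.92762182]
top [[487.87340821   0.         321.92870338]
 [  0.         487.87340821 204.96344513]
 [  0.           0.           1.        ]] [[ 0.02619239 -0.99963142  0.00713993]
 [-0.99695584 -0.02664564 -0.07327393]
 [ 0.07343718 -0.00519898 -0.99728629]] [-0.00706598  0.60966168  1.41058816]
```

View pics/side0.png

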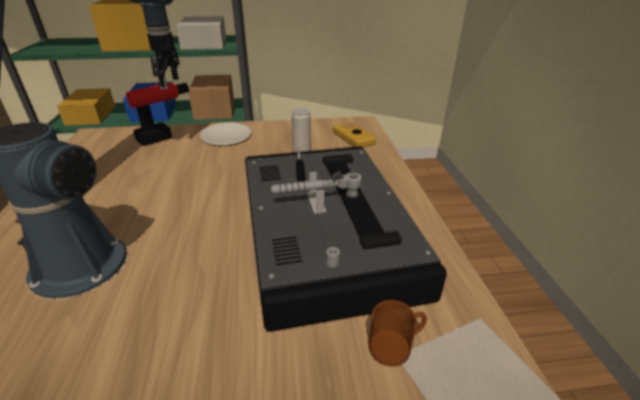

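View pics/top0.png

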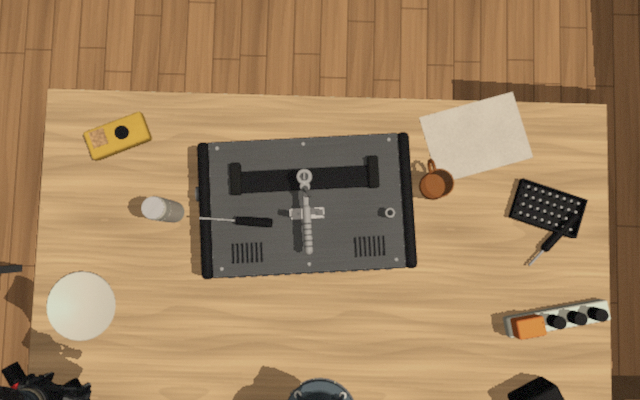

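The side view shows the heater with the ratchet around (345,183). In the top view the head is near (304,177), the grip end near (309,252), the bracket around (307,213), the mug at (433,183) and the screwdriver at (200-272,220). I'll enlarge the image and measure.

```bash
cat > h.py <<'E'
import numpy as np, cv2
from station import manip, vision
def bp(d,u,v,z):
    K,R,t=[np.array(d[k]) for k in("intrinsics","R","t")]
    c=-R.T@t; r=R.T@np.linalg.inv(K)@np.array([u,v,1.]); return c+r*(z-c[2])/r[2]
def pr(d,X):
    K,R,t=[np.array(d[k]) for k in("intrinsics","R","t")]
    p=K@(R@np.array(X)+t); return p[:2]/p[2]
def crop(d,u0,v0,w,h,s,fn):
    cv2.imwrite(fn,cv2.resize(d["pixels"][v0:v0+h,u0:u0+w,::-1],None,fx=s,fy=s,interpolation=cv2.INTER_CUBIC))
E
python3 - <<'E'
from h import *
d=vision.snapshot("top"); crop(d,260,160,90,100,6,"pics/topc.png")
e=vision.snapshot("side"); crop(e,250,140,160,100,5,"pics/sidec.png")
for uv in [(202,143),(403,133),(415,266),(208,277)]: print(uv,bp(d,*uv,0.1))
print(bp(d,304,177,.164),bp(d,309,252,.152))
E
```

```text
(202, 143) [0.76878815 0.34957945 0.1       ]
(403, 133) [ 0.81281158 -0.21307329  0.1       ]
(415, 266) [ 0.44215444 -0.2513791   0.1       ]
(208, 277) [0.39748423 0.31672107 0.1       ]
[0.67239851 0.05936867 0.164     ] [0.47416332 0.0407346  0.152     ]
```

View pics/topc.png

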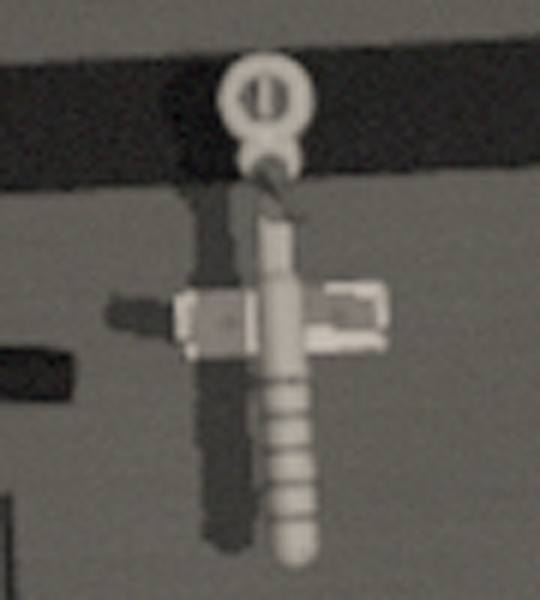

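View pics/sidec.png

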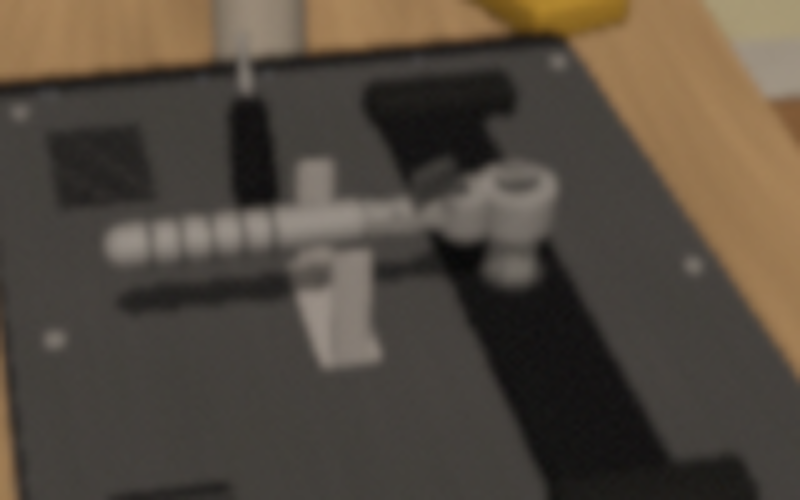

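Run:
```python
from h import *
from scipy.spatial.transform import Rotation as Ro
d=vision.snapshot("top"); e=vision.snapshot("side")
f=lambda x,y:((x+.5)/6+260-.5,(y+.5)/6+160-.5)
for n,p,z in [("head",(267,98),.164),("grip a",(280,310),.152),("grip b",(293,530),.152),("grip end",(297,567),.152),("levpiv",(265,165),.182),("levtip",(298,216),.182),("brL",(184,322),.162),("brR",(383,315),.162),("brRfar",(388,283),.162),("brRnear",(386,350),.162),("scrw end",(75,375),.115),("scrw top",(75,345),.115),("scrw bot",(75,402),.115)]:
    print(n,bp(d,*f(*p),z).round(4))
print("socket",bp(d,390,212,.132),"mug",bp(d,433,183,.09))
h=bp(d,*f(267,98),.164); g=bp(d,*f(293,530),.152); print("angle",np.arctan2((h-g)[1],(h-g)[0]))
print("head in side",pr(e,h), "crop",(pr(e,h)-[250,140])*5)
print("tool axes",Ro.from_quat(manip.sense()["tool_rot"]).as_matrix().round(3))
```

```text
head [0.6753 0.0592 0.164 ]
grip a [0.5822 0.0511 0.152 ]
grip b [0.4849 0.0426 0.152 ]
grip end [0.4687 0.0404 0.152 ]
levpiv [0.6435 0.0587 0.182 ]
levtip [0.6216 0.0437 0.182 ]
brL [0.5751 0.093  0.162 ]
brR [0.5806 0.0054 0.162 ]
brRfar [0.5948 0.0035 0.162 ]
brRnear [0.5652 0.0036 0.162 ]
scrw end [0.5522 0.1447 0.115 ]
scrw top [0.5659 0.1452 0.115 ]
scrw bot [0.5399 0.1443 0.115 ]
socket [ 0.5873697 -0.1753962  0.132    ] mug [ 0.67491132 -0.30120344  0.09      ]
angle 0.08720713952577192
head in side [352.63942861 176.56741968] crop [513.19714304 182.8370984 ]
tool axes [[-0.969  0.245 -0.   ]
 [ 0.245  0.969 -0.001]
 [ 0.    -0.001 -1.   ]]
```

```bash
cat >> h.py <<'E'
from scipy.spatial.transform import Rotation as Ro
def to(out,lat,z,ang=0.087,yaw=0.087,h=(.6753,.0592)):
    "handle frame target (mm) -> tool offset mm and turn"
    s=manip.sense(); R=Ro.from_quat(s["tool_rot"]).as_matrix()
    o=-np.array([np.cos(ang),np.sin(ang)]); l=np.array([-np.sin(ang),np.cos(ang)])
    p=np.r_[np.array(h)+out/1e3*o+lat/1e3*l,z]
    D=np.c_[-np.array([np.cos(yaw),np.sin(yaw),0]),[-np.sin(yaw),np.cos(yaw),0],[0,0,-1]]
    print("t",round(s["t"],2),"off",(R.T@(p-s["tcp_pos"])*1e3).round(1),"ang",(Ro.from_matrix(R.T@D).as_rotvec(degrees=True)).round(2),"F",s["force"].round(1),"gap",round(s["finger_gap"],3))
def where(ang=0.087,h=(.6753,.0592)):
    s=manip.sense();o=-np.array([np.cos(ang),np.sin(ang)]); l=np.array([-np.sin(ang),np.cos(ang)])
    v=s["tcp_pos"][:2]-np.array(h); print("t",round(s["t"],2),"out",(v@o*1e3).round(1),"lat",(v@l*1e3).round(1),"z",s["tcp_pos"][2].round(4),"Fo",(s["force"][:2]@o).round(2),"Fl",(s["force"][:2]@l).round(2),"Fz",s["force"][2].round(2))
E
python3 -m crank '[{"grip":1,"offset":[-296,-230,-20],"angular":[0,0,-19]},{"grip":1,"offset":[-296,-230,-20],"angular":[0,0,-19]},{"grip":1,"offset":[-296,-230,-20],"angular":[0,0,-19]},{"grip":1,"offset":[-296,-230,-20],"angular":[0,0,-19]},{"grip":1,"offset":[-296,-230,-20],"angular":[0,0,-19]},{"grip":1,"offset":[-296,-230,-20],"angular":[0,0,-19]},{"grip":1,"offset":[-296,-230,-20],"angular":[0,0,-19]},{"grip":1,"offset":[-296,-230,-20],"angular":[0,0,-19]},{"grip":1,"offset":[-296,-230,-20],"angular":[0,0,-19]},{"grip":1,"offset":[-296,-230,-20],"angular":[0,0,-19]}]'
python3 -c "
from h import *
to(64,-41,.24)"
```

```text
t: 1.3
tcp_pos: [0.3839, 0.3101, 0.2513]
tool_rot: [-0.041, 0.999, 0.0, -0.0]
force: [-0.3, 1.6, -0.2]
finger_gap: 0.001
t 1.3 off [-206.1 -315.2   11.1] ang [ 0.03 -0.02 -0.3 ] F [-0.3  1.6 -0.2] gap 0.001
```

```bash
python3 -m crank '[{"grip":1,"offset":[-206,-315,11],"angular":[0,0,-0.3]},{"grip":1,"offset":[-206,-315,11],"angular":[0,0,-0.3]},{"grip":1,"offset":[-206,-315,11],"angular":[0,0,-0.3]},{"grip":1,"offset":[-206,-315,11],"angular":[0,0,-0.3]},{"grip":1,"offset":[-206,-315,11],"angular":[0,0,-0.3]},{"grip":1,"offset":[-206,-315,11],"angular":[0,0,-0.3]},{"grip":1,"offset":[-206,-315,11],"angular":[0,0,-0.3]},{"grip":1,"offset":[-206,-315,11],"angular":[0,0,-0.3]},{"grip":1,"offset":[-206,-315,11],"angular":[0,0,-0.3]},{"grip":1,"offset":[-206,-315,11],"angular":[0,0,-0.3]}]'
python3 -c "
from h import *
to(64,-41,.17)"
```

```text
t: 2.3
tcp_pos: [0.6148, 0.0152, 0.2396]
tool_rot: [-0.045, 0.999, 0.001, -0.001]
force: [-0.5, 0.3, -0.1]
finger_gap: -0.001
t 2.3 off [-0.2 -2.5 69.6] ang [ 0.08 -0.11  0.17] F [-0.5  0.3 -0.1] gap -0.001
```

```bash
python3 -m crank '[{"grip":1,"offset":[0,-1,35],"angular":[0,0,0]},{"grip":1,"offset":[0,-1,69.5],"angular":[0,0,0]},{"grip":1,"offset":[0,-1,69.5],"angular":[0,0,0]},{"grip":1,"offset":[0,-1,69.5],"angular":[0,0,0]},{"grip":1,"offset":[0,-1,69.5],"angular":[0,0,0]}]'
python3 - <<'E'
from h import *
where()
d=vision.snapshot("top"); crop(d,260,150,90,100,6,"pics/top1.png")
e=vision.snapshot("side"); crop(e,280,100,130,110,5,"pics/side1.png")
E
```

```text
t: 2.8
tcp_pos: [0.6165, 0.0137, 0.1728]
tool_rot: [-0.045, 0.999, -0.0, 0.002]
force: [-0.4, 0.0, -0.5]
finger_gap: 0.003
t 2.8 out 62.5 lat -40.2 z 0.1728 Fo 0.43 Fl 0.08 Fz -0.51
```

View pics/side1.png

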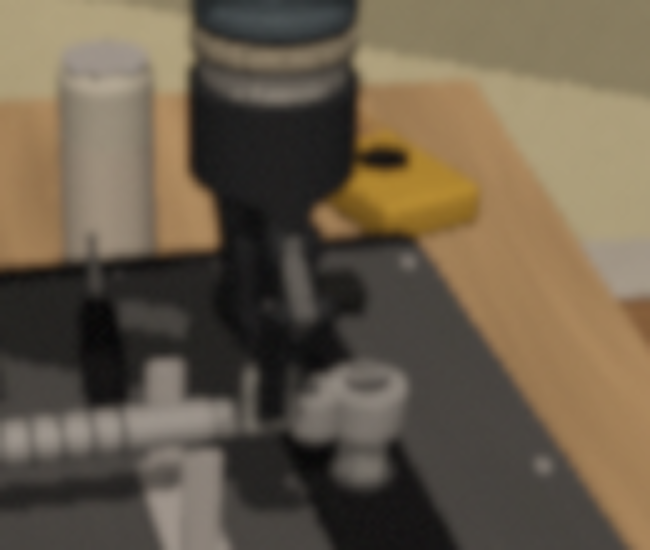

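View pics/top1.png

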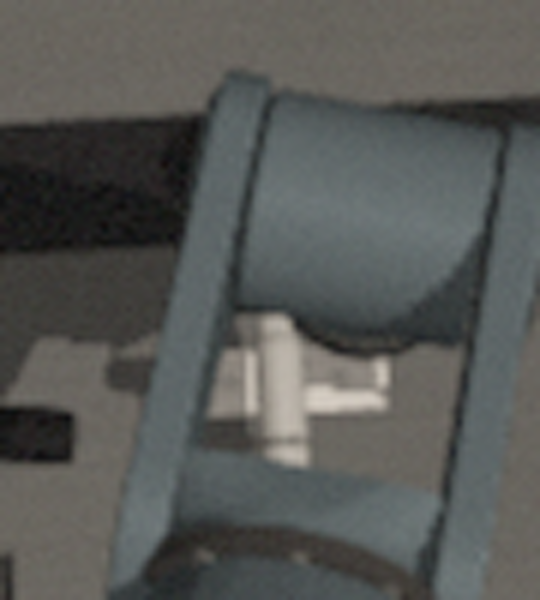

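The arm hides the head from above. In the side view the shut fingertips at crop (275,410) are next to the lever on its -y side. I'll push gently in +y.

```bash
python3 -m crank '[{"grip":1,"offset":[1.5,2,2],"angular":[0,0,0]},{"grip":1,"offset":[1.5,4,2],"angular":[0,0,0]},{"grip":1,"offset":[1.5,6,2],"angular":[0,0,0]},{"grip":1,"offset":[1.5,8,2],"angular":[0,0,0]},{"grip":1,"offset":[1.5,8,2],"angular":[0,0,0]},{"grip":1,"offset":[1.5,8,2],"angular":[0,0,0]}]'
python3 -c "
from h import *
where()"
python3 -m crank '[{"grip":1,"offset":[0,1,0],"angular":[0,0,0]},{"grip":1,"offset":[0,2,0],"angular":[0,0,0]},{"grip":1,"offset":[0,3,0],"angular":[0,0,0]}]'
python3 -c "
from h import *
where()"
python3 -m crank '[{"grip":1,"offset":[0,1,0],"angular":[0,0,0]},{"grip":1,"offset":[0,2,0],"angular":[0,0,0]},{"grip":1,"offset":[0,3,0],"angular":[0,0,0]}]'
python3 -c "
from h import *
where()"
```

```text
t: 3.5
tcp_pos: [0.6134, 0.0205, 0.1688]
tool_rot: [-0.045, 0.999, -0.0, -0.0]
force: [0.1, 0.5, -0.1]
finger_gap: -0.001
t 3.5 out 65.1 lat -33.1 z 0.1688 Fo -0.12 Fl 0.48 Fz -0.15
t: 3.8
tcp_pos: [0.613, 0.0235, 0.1688]
tool_rot: [-0.044, 0.999, 0.0, -0.0]
force: [0.2, 0.4, -0.0]
finger_gap: 0.004
t 3.8 out 65.1 lat -30.1 z 0.1688 Fo -0.21 Fl 0.33 Fz -0.01
t: 4.1
tcp_pos: [0.6128, 0.0266, 0.1688]
tool_rot: [-0.045, 0.999, -0.0, -0.0]
force: [-0.4, -0.0, -0.6]
finger_gap: 0.003
t 4.1 out 65.1 lat -27.1 z 0.1688 Fo 0.38 Fl -0.01 Fz -0.6
```

```bash
for i in 1 2 3; do python3 -m crank '[{"grip":1,"offset":[0,1,0],"angular":[0,0,0]},{"grip":1,"offset":[0,2,0],"angular":[0,0,0]}]' >/dev/null
python3 -c "
from h import *
where()"; done
```

```text
t 4.3 out 65.1 lat -25.1 z 0.1688 Fo 0.28 Fl 0.73 Fz -0.65
t 4.5 out 65.1 lat -23.1 z 0.1688 Fo 0.37 Fl 0.18 Fz -1.1
t 4.7 out 65.1 lat -21.1 z 0.1688 Fo 0.0 Fl -1.1 Fz -0.1
```

```bash
for i in 1 2 3; do python3 -m crank '[{"grip":1,"offset":[0,1,0],"angular":[0,0,0]},{"grip":1,"offset":[0,2,0],"angular":[0,0,0]}]' >/dev/null
python3 -c "
from h import *
where()"; done
```

```text
t 4.9 out 65.6 lat -19.8 z 0.1688 Fo 1.93 Fl -3.7 Fz 1.18
t 5.1 out 66.0 lat -17.6 z 0.1687 Fo 3.53 Fl -2.89 Fz 0.52
t 5.3 out 66.1 lat -15.2 z 0.1686 Fo 4.14 Fl -3.72 Fz 0.74
```

```bash
for i in 1 2 3 4 5; do python3 -m crank '[{"grip":1,"offset":[0,1,0],"angular":[0,0,0]},{"grip":1,"offset":[0,2,0],"angular":[0,0,0]}]' >/dev/null
python3 -c "
from h import *
where()"; done
```

```text
t 5.5 out 66.3 lat -13.0 z 0.1685 Fo 4.2 Fl -2.89 Fz 1.37
t 5.7 out 66.3 lat -10.9 z 0.1685 Fo 4.6 Fl -2.34 Fz 1.71
t 5.9 out 66.2 lat -8.8 z 0.1685 Fo 4.45 Fl -3.35 Fz 1.32
t 6.1 out 66.3 lat -6.9 z 0.1685 Fo 4.26 Fl -2.68 Fz 0.56
t 6.3 out 66.3 lat -4.8 z 0.1685 Fo 3.71 Fl -2.15 Fz 0.72
```

Run:
```python
from h import *
e=vision.snapshot("side"); crop(e,310,150,80,60,9,"pics/side2.png")
```

```text
(no output)
```

View pics/side2.png

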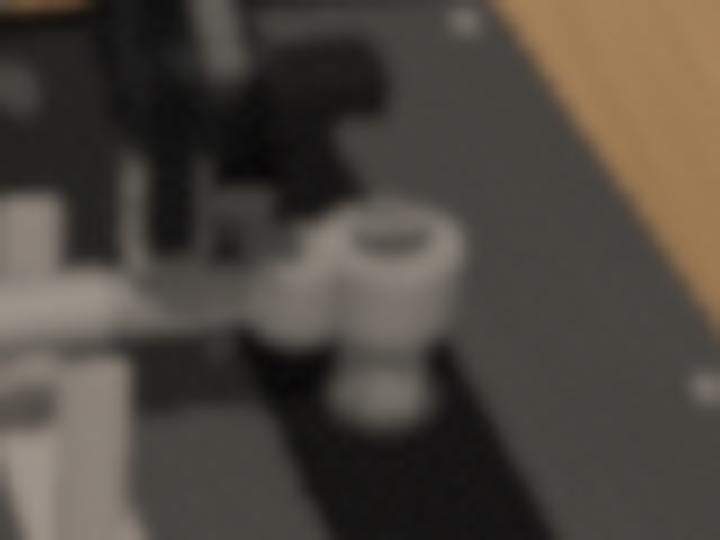

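Run:
```python
from h import *
e=vision.snapshot("side"); s=manip.sense()
a=.087;h=np.array([.6753,.0592]);o=-np.array([np.cos(a),np.sin(a)]); l=np.array([-np.sin(a),np.cos(a)])
def c(out,lat,dz): return ((pr(e,np.r_[h+out/1e3*o+lat/1e3*l,.152+dz/1e3])-[310,150])*9).round(0)
print("bolt top",c(0,0,12),"tcp",((pr(e,s["tcp_pos"])-[310,150])*9).round())
for ang in(-.47,-.2,0,.2,.5):
  print(ang,[c(34+r*np.cos(ang),r*np.sin(ang),z) for r in(0,26) for z in(14,30)])
for x in(-11,11): print(x,c(66.3+x,-4.8-7,17),c(66.3+x,-4.8+7,17))
```

```text
bolt top [384. 239.] tcp [156. 259.]
-0.47 [array([266., 246.]), array([268., 196.]), array([195., 277.]), array([196., 226.])]
-0.2 [array([266., 246.]), array([268., 196.]), array([181., 265.]), array([182., 215.])]
0 [array([266., 246.]), array([268., 196.]), array([174., 256.]), array([175., 205.])]
0.2 [array([266., 246.]), array([268., 196.]), array([172., 246.]), array([173., 196.])]
0.5 [array([266., 246.]), array([268., 196.]), array([175., 232.]), array([176., 182.])]
-11 [202. 267.] [189. 241.]
11 [123. 275.] [111. 249.]
```

```bash
for i in 1 2 3 4 5; do python3 -m crank '[{"grip":1,"offset":[0,0.5,0],"angular":[0,0,0]},{"grip":1,"offset":[0,1,0],"angular":[0,0,0]}]' >/dev/null
python3 -c "
from h import *
where()"; done
```

```text
t 6.6 out 66.1 lat -3.9 z 0.1685 Fo 3.73 Fl -2.31 Fz 1.12
t 6.8 out 65.9 lat -3.0 z 0.1685 Fo 4.58 Fl -2.2 Fz -0.16
t 7.0 out 65.7 lat -2.0 z 0.1685 Fo 4.11 Fl -3.02 Fz 0.85
t 7.2 out 65.5 lat -1.0 z 0.1685 Fo 3.91 Fl -3.09 Fz -0.33
t 7.4 out 65.3 lat -0.1 z 0.1686 Fo 4.19 Fl -3.52 Fz -1.71
```

```bash
for i in 1 2 3 4; do python3 -m crank '[{"grip":1,"offset":[0,0.5,0],"angular":[0,0,0]},{"grip":1,"offset":[0,1,0],"angular":[0,0,0]}]' >/dev/null
python3 -c "
from h import *
where()"; done
python3 - <<'E'
from h import *
e=vision.snapshot("side"); crop(e,310,150,80,60,9,"pics/side3.png")
E
```

```text
t 7.6 out 65.1 lat 0.9 z 0.1686 Fo 3.21 Fl -2.37 Fz -1.73
t 7.8 out 64.9 lat 1.8 z 0.1687 Fo 2.85 Fl -3.2 Fz -2.72
t 8.0 out 64.8 lat 2.0 z 0.1687 Fo 2.41 Fl -5.95 Fz -3.39
t 8.2 out 64.8 lat 2.5 z 0.1687 Fo 1.51 Fl -7.17 Fz -3.19
```

View pics/side3.png

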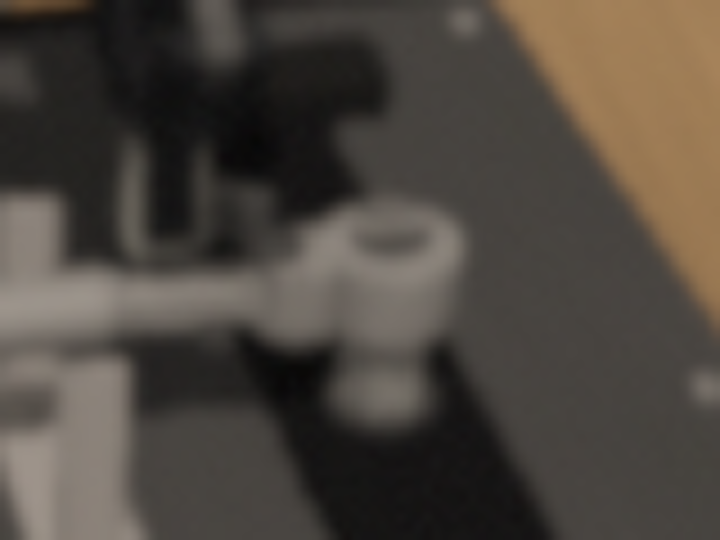

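Fl jumps from about 3 N to 6-7 N at lat ≈ 2 mm, so the lever is on its stop. I'll back off, rise, and move above the grip.

```bash
python3 -m crank '[{"grip":1,"offset":[0,-6,0],"angular":[0,0,0]},{"grip":1,"offset":[0,-15,0],"angular":[0,0,0]},{"grip":1,"offset":[0,-15,-35],"angular":[0,0,0]},{"grip":1,"offset":[0,-15,-70],"angular":[0,0,0]},{"grip":0.53,"offset":[50,-5,-70],"angular":[0,0,0]},{"grip":0.53,"offset":[104,-1,-70],"angular":[0,0,0]},{"grip":0.53,"offset":[104,-1,-70],"angular":[0,0,0]},{"grip":0.53,"offset":[104,-1,-70],"angular":[0,0,0]}]'
python3 - <<'E'
from h import *
where(); to(170,0,.135)
d=vision.snapshot("top"); crop(d,260,150,90,100,6,"pics/top4.png")
e=vision.snapshot("side"); crop(e,290,130,110,80,7,"pics/side4.png")
E
```

```text
t: 9.05
tcp_pos: [0.5063, 0.0473, 0.2399]
tool_rot: [-0.044, 0.999, 0.0, 0.002]
force: [0.5, 0.5, -0.2]
finger_gap: 0.471
t 9.05 out 169.4 lat 2.9 z 0.2399 Fo -0.58 Fl 0.48 Fz -0.21
t 9.05 off [  0.9  -2.9 104.9] ang [0.02 0.18 0.09] F [ 0.5  0.5 -0.2] gap 0.471
```

View pics/top4.png

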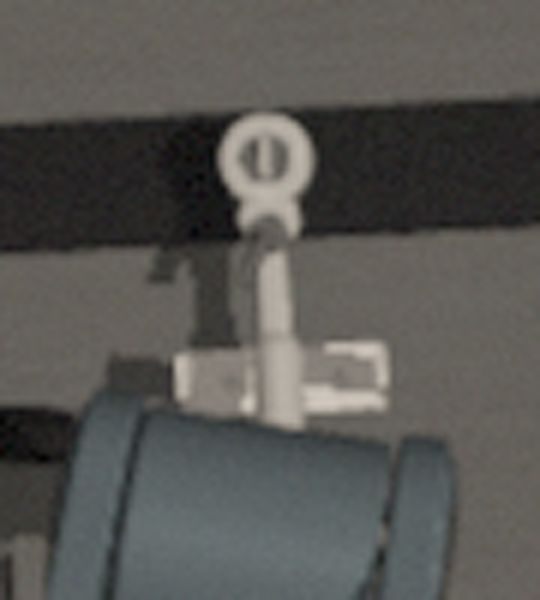

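View pics/side4.png

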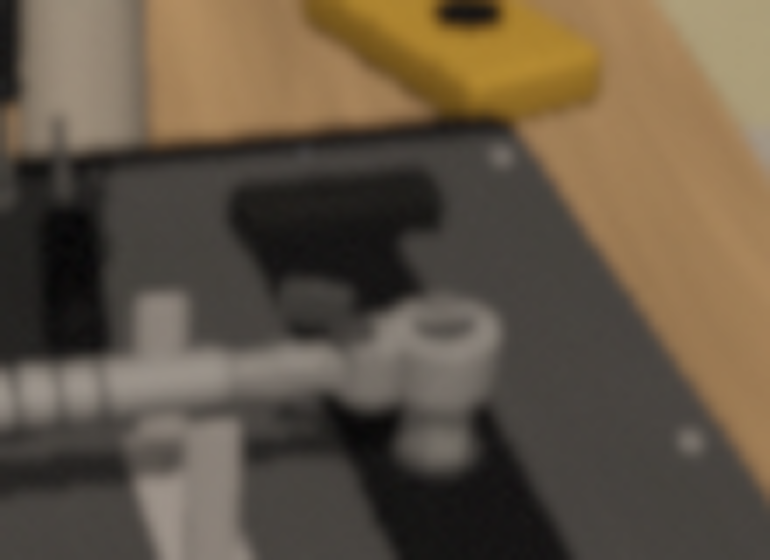

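Run:
```python
from h import *
d=vision.snapshot("top")
a=.087;h=np.array([.6753,.0592]);o=-np.array([np.cos(a),np.sin(a)]); l=np.array([-np.sin(a),np.cos(a)])
im=cv2.convertScaleAbs(cv2.resize(d["pixels"][180:205,290:320,::-1],None,fx=20,fy=20,interpolation=cv2.INTER_CUBIC),alpha=1.5,beta=10)
for ang,c in((.3,(0,0,255)),(.4,(0,255,255)),(.5,(0,255,0))):
  for r in (26,):
    for w in(-3,3):
      P=np.r_[h+(34+r*np.cos(ang)-w*np.sin(ang))/1e3*o+(r*np.sin(ang)+w*np.cos(ang))/1e3*l,.182]
      q=(pr(d,P)-[290,180]+.5)*20; cv2.circle(im,tuple(int(v) for v in q),4,c,-1)
cv2.imwrite("pics/lev.png",im)
```

```text
(no output)
```

View pics/lev.png

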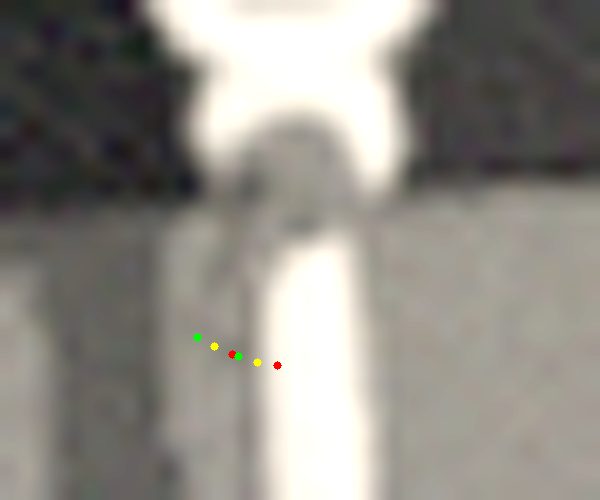

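Run:
```python
from h import *
d=vision.snapshot("side")
a=.087;h=np.array([.6753,.0592]);o=-np.array([np.cos(a),np.sin(a)]); l=np.array([-np.sin(a),np.cos(a)])
im=cv2.convertScaleAbs(cv2.resize(d["pixels"][165:190,325:365,::-1],None,fx=18,fy=18,interpolation=cv2.INTER_CUBIC),alpha=1.8,beta=10)
off=np.array([13/9,0])
for ang,c in((.2,(255,0,0)),(.4,(0,255,255)),(.5,(0,255,0))):
  for r in (0,26):
   for z in (14,30):
      P=np.r_[h+(34+r*np.cos(ang))/1e3*o+(r*np.sin(ang))/1e3*l,.152+z/1e3]
      q=(pr(d,P)+off-[325,165]+.5)*18; cv2.circle(im,tuple(int(v) for v in q),4,c,-1)
cv2.imwrite("pics/levs.png",im)
```

```text
(no output)
```

View pics/levs.png

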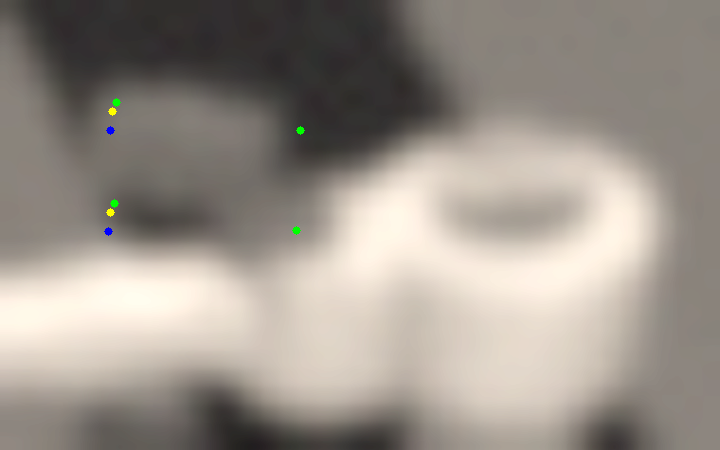

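The tab's top edge rises from (270,105) to (115,80). That slope fits an angle of about +0.5, and it agrees with the force stop, so the lever is over. Next I lower the half-open fingers around the grip.

```bash
python3 -m crank '[{"grip":0.53,"offset":[1,-1,50],"angular":[0,0,0]},{"grip":0.53,"offset":[1,-1,70],"angular":[0,0,0]},{"grip":0.53,"offset":[1,-1,70],"angular":[0,0,0]},{"grip":0.53,"offset":[1,-1,85],"angular":[0,0,0]},{"grip":0.53,"offset":[1,-1,104],"angular":[0,0,0]},{"grip":0.53,"offset":[1,-1,104],"angular":[0,0,0]},{"grip":0.53,"offset":[1,-1,104],"angular":[0,0,0]}]'
python3 - <<'E'
from h import *
where()
e=vision.snapshot("side"); crop(e,240,100,150,110,5,"pics/side5.png")
E
```

```text
t: 9.95
tcp_pos: [0.5071, 0.0459, 0.1356]
tool_rot: [-0.045, 0.999, -0.0, 0.001]
force: [0.0, -0.1, 0.3]
finger_gap: 0.472
t 9.95 out 168.7 lat 1.4 z 0.1356 Fo -0.04 Fl -0.06 Fz 0.28
```

View pics/side5.png

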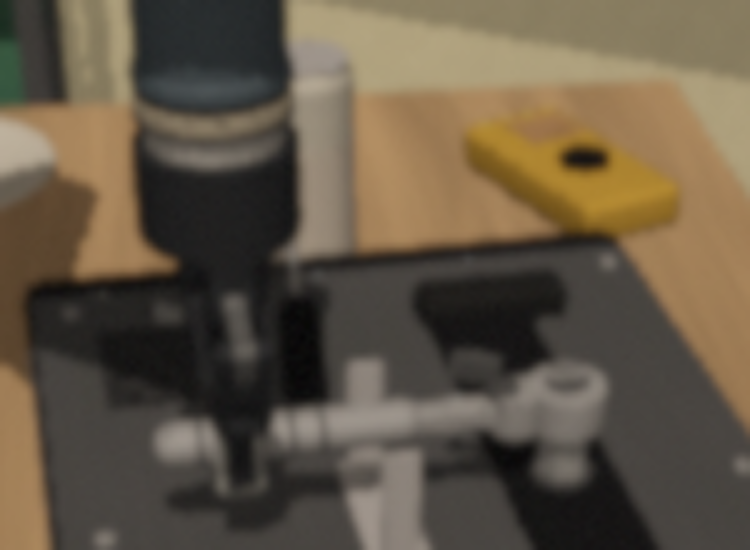

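```bash
python3 -m crank '[{"grip":0.53,"offset":[0,-6,0],"angular":[0,0,0]},{"grip":0.53,"offset":[0,-11,0],"angular":[0,0,0]},{"grip":0.53,"offset":[-1,-16,0],"angular":[0,0,-2]},{"grip":0.53,"offset":[-1.6,-21,0],"angular":[0,0,-4]},{"grip":0.53,"offset":[-2.4,-27,0],"angular":[0,0,-5.7]},{"grip":0.53,"offset":[-3.3,-32,0],"angular":[0,0,-7.5]},{"grip":0.53,"offset":[-4.4,-37,0],"angular":[0,0,-9.3]},{"grip":0.53,"offset":[-5.6,-42,0],"angular":[0,0,-11]},{"grip":0.53,"offset":[-6.8,-46,0],"angular":[0,0,-12.6]}]'
python3 -c "
from h import *
where()"
```

```text
t: 10.9
tcp_pos: [0.5163, 0.0007, 0.1355]
tool_rot: [-0.154, 0.988, 0.001, 0.0]
force: [-0.5, 3.4, 1.2]
finger_gap: 0.472
t 10.9 out 163.5 lat -44.4 z 0.1355 Fo 0.18 Fl 3.44 Fz 1.23
```

```bash
for i in 1 2 3; do python3 -m crank '[{"grip":0.53,"offset":[0,-2,0],"angular":[0,0,-0.7]},{"grip":0.53,"offset":[-0.1,-4,0],"angular":[0,0,-1.4]}]' > /dev/null
python3 -c "
from h import *
where()"; done
```

```text
t 11.1 out 162.5 lat -47.7 z 0.1353 Fo -0.25 Fl 4.46 Fz 2.65
t 11.3 out 161.4 lat -50.8 z 0.1352 Fo -0.03 Fl 7.7 Fz 4.52
t 11.5 out 160.3 lat -54.3 z 0.1352 Fo 1.23 Fl 8.7 Fz 3.85
```

```bash
for i in 1 2 3; do python3 -m crank '[{"grip":0.53,"offset":[0,-1,0],"angular":[0,0,-0.35]},{"grip":0.53,"offset":[0,-2,0],"angular":[0,0,-0.7]}]' > /dev/null
python3 -c "
from h import *
where()"; done
```

```text
t 11.7 out 159.6 lat -56.2 z 0.1352 Fo -0.32 Fl 6.7 Fz 3.49
t 11.9 out 158.9 lat -58.1 z 0.1352 Fo -0.24 Fl 7.64 Fz 3.71
t 12.1 out 158.3 lat -59.7 z 0.1352 Fo -0.73 Fl 8.7 Fz 4.29
```

```bash
for i in 1; do python3 -m crank '[{"grip":0.53,"offset":[0,-1,0],"angular":[0,0,-0.35]},{"grip":0.53,"offset":[0,-2,0],"angular":[0,0,-0.7]}]' > /dev/null
python3 -c "
from h import *
where()"; done
python3 - <<'E'
from h import *
d=vision.snapshot("top"); crop(d,260,150,90,100,6,"pics/top6.png")
to(0,0,0)
E
```

```text
t 12.3 out 157.8 lat -60.9 z 0.1352 Fo -1.36 Fl 12.44 Fz 4.49
t 12.35 off [-168.9    3.8  135.5] ang [ 0.28  0.04 19.6 ] F [ 1.2 11.3  4.2] gap 0.473
```

View pics/top6.png

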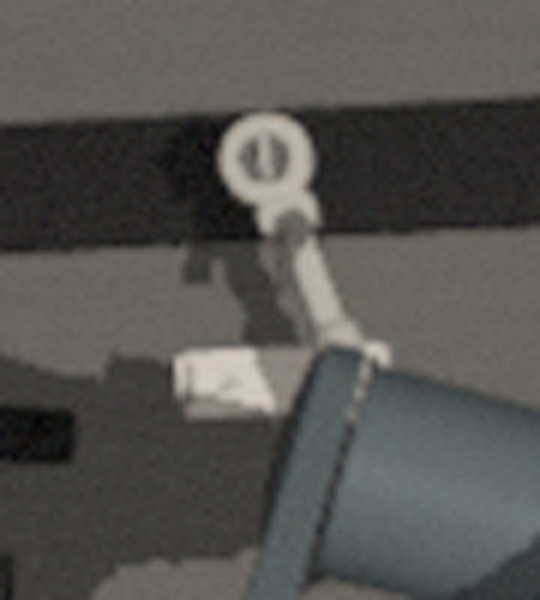

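The handle at crop (375,350) now rests on the right-hand upright. The force went from 8.7 N up to 12.4 N, so this is the anticlockwise stop. Now I swing back.

```bash
cat >> h.py <<'E'
def plan(phis,side,r=168,play=9):
    "side +1: tool centre toward +lat of handle (pushing clockwise)"
    s=manip.sense(); R=Ro.from_quat(s["tool_rot"]).as_matrix(); h=np.array([.6753,.0592])
    print("t",s["t"])
    for p in phis:
        a=.087+p; o=-np.array([np.cos(a),np.sin(a)]); l=np.array([-np.sin(a),np.cos(a)])
        P=np.r_[h+r/1e3*o+side*play/1e3*l,s["tcp_pos"][2]]
        D=np.c_[np.r_[o,0],np.r_[l,0],[0,0,-1]]
        print(round(p,2),(R.T@(P-s["tcp_pos"])*1e3).round(1)[:2],round(Ro.from_matrix(R.T@D).as_rotvec(degrees=True)[2],1))
def st(side,play=9):
    s=manip.sense(); R=Ro.from_quat(s["tool_rot"]).as_matrix(); h=np.array([.6753,.0592])
    v=s["tcp_pos"][:2]-h-side*(-play/1e3)*-1*R[:2,1]
    print("t",round(s["t"],2),"phi",round((np.arctan2(-v[1],-v[0])-.087),3),"r",round(np.hypot(*v)*1e3,1),"Ftan",round(s["force"]@R[:,1],2),"Fx",round(s["force"]@R[:,0],2),"Fz",round(s["force"][2],2))
E
python3 -c "
from h import *
st(-1); plan([.3,.2,.1,0,-.1,-.2,-.25,-.28],1)"
```

```text
t 12.35 phi 0.315 r 169.2 Ftan 9.77 Fx -5.83 Fz 4.17
t 12.35
0.3 [-1.7 20.5] 2.4
0.2 [-4.1 37.2] 8.1
0.1 [-8.2 53.5] 13.9
0 [-13.9  69.3] 19.6
-0.1 [-21.1  84.5] 25.3
-0.2 [-29.9  98.8] 31.1
-0.25 [-34.8 105.7] 33.9
-0.28 [-37.9 109.7] 35.6
```

```bash
python3 -m crank '[{"grip":0.53,"offset":[-1,10,0],"angular":[0,0,1]},{"grip":0.53,"offset":[-1.7,19,0],"angular":[0,0,2.4]},{"grip":0.53,"offset":[-2.8,29,0],"angular":[0,0,5.3]},{"grip":0.53,"offset":[-4.1,37,0],"angular":[0,0,8.1]},{"grip":0.53,"offset":[-6,45,0],"angular":[0,0,11]},{"grip":0.53,"offset":[-8.2,53.5,0],"angular":[0,0,13.9]},{"grip":0.53,"offset":[-11,61.5,0],"angular":[0,0,16.7]},{"grip":0.53,"offset":[-13.9,69.3,0],"angular":[0,0,19.6]},{"grip":0.53,"offset":[-17.4,77,0],"angular":[0,0,22.4]},{"grip":0.53,"offset":[-21.1,84.5,0],"angular":[0,0,25.3]}]' >/dev/null
python3 -c "
from h import *
st(1); plan([-.15,-.2,-.25,-.28],1)"
```

```text
t 13.35 phi -0.079 r 167.9 Ftan -3.57 Fx 1.1 Fz 1.77
t 13.35
-0.15 [-0.5 11.9] 3.0
-0.2 [-1.6 20.3] 5.8
-0.25 [-3.1 28.5] 8.7
-0.28 [-4.2 33.5] 10.4
```

```bash
python3 -m crank '[{"grip":0.53,"offset":[0,8,0],"angular":[0,0,1.5]},{"grip":0.53,"offset":[-0.5,12,0],"angular":[0,0,3]},{"grip":0.53,"offset":[-1,16,0],"angular":[0,0,4.4]},{"grip":0.53,"offset":[-1.6,20.3,0],"angular":[0,0,5.8]},{"grip":0.53,"offset":[-2.3,24.5,0],"angular":[0,0,7.2]}]' >/dev/null
python3 -c "
from h import *
st(1)"
for i in 1 2 3; do python3 -m crank '[{"grip":0.53,"offset":[0,1.2,0],"angular":[0,0,0.4]},{"grip":0.53,"offset":[0,2.5,0],"angular":[0,0,0.9]}]' > /dev/null
python3 -c "
from h import *
st(1)"; done
```

```text
t 13.85 phi -0.225 r 168.2 Ftan -2.26 Fx 0.6 Fz 1.2
t 14.05 phi -0.242 r 168.2 Ftan -2.26 Fx 1.11 Fz 1.38
t 14.25 phi -0.26 r 168.2 Ftan -2.83 Fx 1.04 Fz 1.71
t 14.45 phi -0.276 r 168.2 Ftan -1.76 Fx 0.63 Fz 1.6
```

```bash
for i in 1 2 3; do python3 -m crank '[{"grip":0.53,"offset":[0,0.8,0],"angular":[0,0,0.3]},{"grip":0.53,"offset":[0,1.6,0],"angular":[0,0,0.6]}]' > /dev/null
python3 -c "
from h import *
st(1)"; done
```

```text
t 14.65 phi -0.285 r 168.2 Ftan -3.42 Fx 0.53 Fz 0.79
t 14.85 phi -0.293 r 168.2 Ftan -4.79 Fx -1.65 Fz 1.23
t 15.05 phi -0.3 r 168.2 Ftan -6.84 Fx -2.45 Fz 1.26
```

The clockwise stop is at about -0.285 (touched lightly, roughly 4 N above drag). Next is a full loosening stroke.

```bash
python3 -c "
from h import *
plan([-.3,-.25,-.2,-.15,-.1,-.05,0,.05,.1,.15,.2,.25],-1)"
```

```text
t 15.05
-0.3 [ -0.2 -17.9] -0.1
-0.25 [ -0.9 -26.3] -2.9
-0.2 [ -1.9 -34.6] -5.8
-0.15 [ -3.4 -42.9] -8.7
-0.1 [ -5.4 -51.1] -11.5
-0.05 [ -7.7 -59.2] -14.4
0 [-10.4 -67.2] -17.3
0.05 [-13.5 -75. ] -20.1
0.1 [-17.  -82.6] -23.0
0.15 [-20.9 -90.1] -25.8
0.2 [-25.2 -97.3] -28.7
0.25 [ -29.8 -104.4] -31.6
```

```bash
python3 -m crank '[{"grip":0.53,"offset":[0,-10,0],"angular":[0,0,0]},{"grip":0.53,"offset":[-0.2,-18,0],"angular":[0,0,0]},{"grip":0.53,"offset":[-0.5,-22,0],"angular":[0,0,-1.5]},{"grip":0.53,"offset":[-0.9,-26.3,0],"angular":[0,0,-2.9]},{"grip":0.53,"offset":[-1.3,-30.5,0],"angular":[0,0,-4.3]},{"grip":0.53,"offset":[-1.9,-34.6,0],"angular":[0,0,-5.8]},{"grip":0.53,"offset":[-2.6,-38.8,0],"angular":[0,0,-7.2]},{"grip":0.53,"offset":[-3.4,-42.9,0],"angular":[0,0,-8.7]},{"grip":0.53,"offset":[-4.3,-47,0],"angular":[0,0,-10.1]},{"grip":0.53,"offset":[-5.4,-51.1,0],"angular":[0,0,-11.5]}]' >/dev/null
python3 -c "
from h import *
st(-1); plan([-.1,-.05,0,.05,.1,.15,.2,.25],-1)"
```

```text
t 16.05 phi -0.117 r 168.9 Ftan 8.09 Fx -0.2 Fz 0.03
t 16.05
-0.1 [-0.9 -2.9] -0.2
-0.05 [ -1.6 -11.3] -3.0
0 [ -2.7 -19.7] -5.9
0.05 [ -4.2 -27.9] -8.8
0.1 [ -6.2 -36.1] -11.6
0.15 [ -8.5 -44.2] -14.5
0.2 [-11.2 -52.2] -17.4
0.25 [-14.4 -60. ] -20.2
```

```bash
python3 -m crank '[{"grip":0.53,"offset":[-0.3,-5,0],"angular":[0,0,-1.5]},{"grip":0.53,"offset":[-0.8,-10,0],"angular":[0,0,-3]},{"grip":0.53,"offset":[-1.5,-15,0],"angular":[0,0,-5]},{"grip":0.53,"offset":[-2.7,-20,0],"angular":[0,0,-6.5]},{"grip":0.53,"offset":[-3.5,-25,0],"angular":[0,0,-8]},{"grip":0.53,"offset":[-4.7,-30,0],"angular":[0,0,-9.5]},{"grip":0.53,"offset":[-6,-35,0],"angular":[0,0,-11.3]},{"grip":0.53,"offset":[-7.2,-40,0],"angular":[0,0,-13]},{"grip":0.53,"offset":[-8.6,-45,0],"angular":[0,0,-14.8]},{"grip":0.53,"offset":[-10.3,-50,0],"angular":[0,0,-16.6]}]' >/dev/null
python3 -c "
from h import *
st(-1); plan([.15,.2,.25,.28,.3],-1)"
```

```text
t 17.05 phi 0.182 r 169.0 Ftan 7.67 Fx -1.86 Fz 0.46
t 17.05
0.15 [-0.8  5.4] 2.1
0.2 [-1.2 -3. ] -0.7
0.25 [ -1.9 -11.4] -3.6
0.28 [ -2.6 -16.4] -5.3
0.3 [ -3.1 -19.8] -6.5
```

```bash
python3 -m crank '[{"grip":0.53,"offset":[-0.5,-4,0],"angular":[0,0,-1.2]},{"grip":0.53,"offset":[-1.2,-8,0],"angular":[0,0,-2.4]},{"grip":0.53,"offset":[-1.9,-12,0],"angular":[0,0,-3.6]},{"grip":0.53,"offset":[-2.5,-15,0],"angular":[0,0,-4.8]}]' >/dev/null
python3 -c "
from h import *
st(-1)"
for i in 1 2; do python3 -m crank '[{"grip":0.53,"offset":[0,-1,0],"angular":[0,0,-0.3]},{"grip":0.53,"offset":[0,-2,0],"angular":[0,0,-0.6]}]' >/dev/null
python3 -c "
from h import *
st(-1)"; done
```

```text
t 17.45 phi 0.268 r 169.1 Ftan 7.34 Fx -0.04 Fz 3.53
t 17.65 phi 0.279 r 169.1 Ftan 7.45 Fx -0.79 Fz 2.86
t 17.85 phi 0.291 r 169.1 Ftan 7.49 Fx -0.79 Fz 1.8
```

Run:
```python
from h import *
plan([.29,.2,.1,0,-.1,-.2],1)
d=vision.snapshot("top"); crop(d,285,165,40,30,18,"pics/top7.png")
```

```text
t 17.85
0.29 [-1.1 18.1] 0.1
0.2 [-2.7 33.2] 5.2
0.1 [-5.9 49.7] 11.0
0 [-10.8  65.7] 16.7
-0.1 [-17.3  81.3] 22.4
-0.2 [-25.3  96.1] 28.2
```

View pics/top7.png

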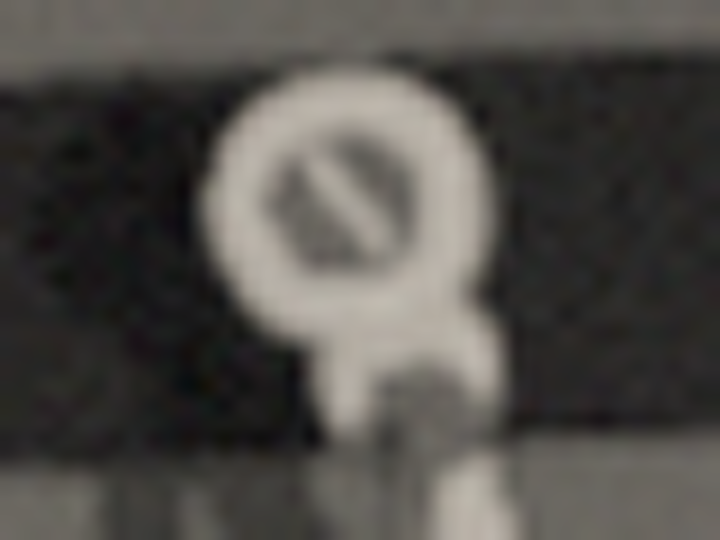

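The cap bar has turned about 35° anticlockwise; it runs from (310,155) to (385,250). The loosening works, so I'll return and repeat.

```bash
python3 -m crank '[{"grip":0.53,"offset":[-0.6,10,0],"angular":[0,0,0]},{"grip":0.53,"offset":[-1.1,18,0],"angular":[0,0,0]},{"grip":0.53,"offset":[-1.8,26,0],"angular":[0,0,2.6]},{"grip":0.53,"offset":[-2.7,33.2,0],"angular":[0,0,5.2]},{"grip":0.53,"offset":[-4.2,41.5,0],"angular":[0,0,8.1]},{"grip":0.53,"offset":[-5.9,49.7,0],"angular":[0,0,11]},{"grip":0.53,"offset":[-8.2,57.7,0],"angular":[0,0,13.8]},{"grip":0.53,"offset":[-10.8,65.7,0],"angular":[0,0,16.7]},{"grip":0.53,"offset":[-14,73.5,0],"angular":[0,0,19.6]},{"grip":0.53,"offset":[-17.3,81.3,0],"angular":[0,0,22.4]}]' >/dev/null
python3 -c "
from h import *
st(1);plan([-.15,-.2,-.25],1)"
```

```text
t 18.9 phi -0.083 r 166.0 Ftan -2.92 Fx 0.91 Fz -1.0
t 18.9
-0.15 [ 1.3 11.2] 2.9
-0.2 [ 0.2 19.5] 5.8
-0.25 [-1.3 27.8] 8.7
```

```bash
python3 -m crank '[{"grip":0.53,"offset":[0.6,6,0],"angular":[0,0,1.5]},{"grip":0.53,"offset":[1.3,11.2,0],"angular":[0,0,2.9]},{"grip":0.53,"offset":[0.8,15.5,0],"angular":[0,0,4.4]},{"grip":0.53,"offset":[0.2,19.5,0],"angular":[0,0,5.8]},{"grip":0.53,"offset":[-0.5,24,0],"angular":[0,0,7.2]},{"grip":0.53,"offset":[-1.3,28,0],"angular":[0,0,8.7]}]' >/dev/null
python3 -c "
from h import *
st(1)"
for i in 1; do python3 -m crank '[{"grip":0.53,"offset":[0,1.2,0],"angular":[0,0,0.4]},{"grip":0.53,"offset":[0,2.4,0],"angular":[0,0,0.9]},{"grip":0.53,"offset":[0,2.4,0],"angular":[0,0,0.9]}]' > /dev/null
python3 -c "
from h import *
st(1);plan([-.28,-.25,-.2,-.15,-.1],-1)"; done
```

```text
t 19.5 phi -0.251 r 166.6 Ftan -2.73 Fx -1.4 Fz -0.05
t 19.8 phi -0.267 r 167.2 Ftan -1.47 Fx -0.32 Fz -0.57
t 19.8
-0.28 [  0.9 -15.8] 0.9
-0.25 [  0.7 -20.8] -0.9
-0.2 [ -0.1 -29.2] -3.7
-0.15 [ -1.3 -37.5] -6.6
-0.1 [ -2.9 -45.8] -9.4
```

```bash
python3 -m crank '[{"grip":0.53,"offset":[0.5,-9,0],"angular":[0,0,0]},{"grip":0.53,"offset":[0.8,-17,0],"angular":[0,0,0]},{"grip":0.53,"offset":[0.7,-21,0],"angular":[0,0,-0.9]},{"grip":0.53,"offset":[0.3,-25,0],"angular":[0,0,-2.3]},{"grip":0.53,"offset":[-0.1,-29.2,0],"angular":[0,0,-3.7]},{"grip":0.53,"offset":[-0.7,-33.4,0],"angular":[0,0,-5.2]},{"grip":0.53,"offset":[-1.3,-37.5,0],"angular":[0,0,-6.6]},{"grip":0.53,"offset":[-2.1,-41.6,0],"angular":[0,0,-8]},{"grip":0.53,"offset":[-2.9,-45.8,0],"angular":[0,0,-9.4]}]' >/dev/null
python3 -c "
from h import *
st(-1)"
python3 -m crank '[{"grip":0.53,"offset":[-0.3,-5,0],"angular":[0,0,-1.5]},{"grip":0.53,"offset":[-0.8,-10,0],"angular":[0,0,-3]},{"grip":0.53,"offset":[-1.5,-15,0],"angular":[0,0,-5]},{"grip":0.53,"offset":[-2.7,-20,0],"angular":[0,0,-6.5]},{"grip":0.53,"offset":[-3.5,-25,0],"angular":[0,0,-8]},{"grip":0.53,"offset":[-4.7,-30,0],"angular":[0,0,-9.5]},{"grip":0.53,"offset":[-6,-35,0],"angular":[0,0,-11.3]},{"grip":0.53,"offset":[-7.2,-40,0],"angular":[0,0,-13]},{"grip":0.53,"offset":[-8.6,-45,0],"angular":[0,0,-14.8]},{"grip":0.53,"offset":[-10.3,-50,0],"angular":[0,0,-16.6]}]' >/dev/null
python3 -c "
from h import *
st(-1); plan([.2,.25,.28,.3],-1)"
```

```text
t 20.7 phi -0.1 r 169.1 Ftan 1.75 Fx 0.26 Fz -0.15
t 21.7 phi 0.19 r 169.2 Ftan 7.76 Fx -3.21 Fz -0.02
t 21.7
0.2 [-1.3 -1.7] -0.7
0.25 [ -2.1 -10.1] -3.5
0.28 [ -2.7 -15.1] -5.3
0.3 [ -3.2 -18.4] -6.4
```

```bash
python3 -m crank '[{"grip":0.53,"offset":[-0.5,-4,0],"angular":[0,0,-1.2]},{"grip":0.53,"offset":[-1.2,-8,0],"angular":[0,0,-2.4]},{"grip":0.53,"offset":[-1.9,-12,0],"angular":[0,0,-3.6]},{"grip":0.53,"offset":[-2.5,-15,0],"angular":[0,0,-4.8]},{"grip":0.53,"offset":[-2.5,-17,0],"angular":[0,0,-5.5]}]' >/dev/null
python3 -c "
from h import *
st(-1)"
python3 -m crank '[{"grip":0.53,"offset":[0,-1,0],"angular":[0,0,-0.3]},{"grip":0.53,"offset":[0,-2,0],"angular":[0,0,-0.6]}]' >/dev/null
python3 - <<'E'
from h import *
st(-1)
plan([.29,.2,.1,0,-.1,-.2],1)
d=vision.snapshot("top"); crop(d,285,165,40,30,18,"pics/top8.png")
E
```

```text
t 22.2 phi 0.289 r 169.2 Ftan 8.66 Fx -2.66 Fz 1.91
t 22.4 phi 0.3 r 169.2 Ftan 7.9 Fx -2.07 Fz 1.45
t 22.4
0.29 [-1.3 19.7] 0.2
0.2 [-2.8 34.7] 5.4
0.1 [-6.1 51.2] 11.1
0 [-11.   67.3] 16.8
-0.1 [-17.5  82.8] 22.6
-0.2 [-25.6  97.6] 28.3
```

View pics/top8.png

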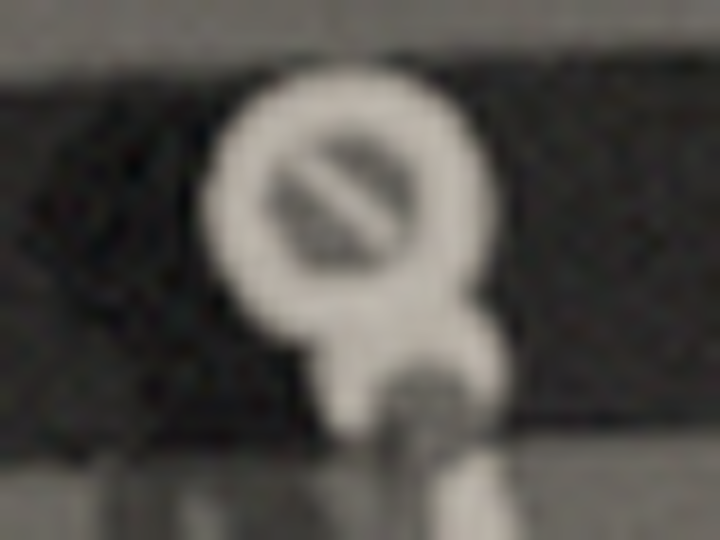

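The bar is at about 48°, so that stroke added only one tooth. This time I'll return until the fingers just feel the clockwise upright, to catch two teeth.

```bash
python3 -m crank '[{"grip":0.53,"offset":[-0.6,10,0],"angular":[0,0,0]},{"grip":0.53,"offset":[-1.2,19.7,0],"angular":[0,0,0]},{"grip":0.53,"offset":[-1.8,27,0],"angular":[0,0,2.6]},{"grip":0.53,"offset":[-2.8,34.7,0],"angular":[0,0,5.4]},{"grip":0.53,"offset":[-4.3,43,0],"angular":[0,0,8.1]},{"grip":0.53,"offset":[-6.1,51.2,0],"angular":[0,0,11.1]},{"grip":0.53,"offset":[-8.4,59.2,0],"angular":[0,0,14]},{"grip":0.53,"offset":[-11,67.3,0],"angular":[0,0,16.8]},{"grip":0.53,"offset":[-14,75,0],"angular":[0,0,19.7]},{"grip":0.53,"offset":[-17.5,82.8,0],"angular":[0,0,22.6]}]' >/dev/null
python3 -c "
from h import *
st(1)"
python3 -m crank '[{"grip":0.53,"offset":[0.6,6,0],"angular":[0,0,1.5]},{"grip":0.53,"offset":[1.3,11.2,0],"angular":[0,0,2.9]},{"grip":0.53,"offset":[0.8,15.5,0],"angular":[0,0,4.4]},{"grip":0.53,"offset":[0.2,19.5,0],"angular":[0,0,5.8]},{"grip":0.53,"offset":[-0.5,24,0],"angular":[0,0,7.2]},{"grip":0.53,"offset":[-1.3,28,0],"angular":[0,0,8.7]},{"grip":0.53,"offset":[-1.6,30,0],"angular":[0,0,9.6]}]' >/dev/null
python3 -c "
from h import *
st(1)"
for i in 1 2 ; do python3 -m crank '[{"grip":0.53,"offset":[0,1,0],"angular":[0,0,0.4]},{"grip":0.53,"offset":[0,1.8,0],"angular":[0,0,0.7]}]' > /dev/null
python3 -c "
from h import *
st(1)"; done
```

```text
t 23.45 phi -0.085 r 166.8 Ftan -2.22 Fx 1.73 Fz 0.14
t 24.15 phi -0.266 r 167.4 Ftan -1.99 Fx -1.16 Fz -0.04
t 24.35 phi -0.276 r 167.7 Ftan -1.47 Fx -2.39 Fz 0.33
t 24.55 phi -0.286 r 167.9 Ftan -3.02 Fx -1.38 Fz 0.12
```

```bash
for i in 1 2 ; do python3 -m crank '[{"grip":0.53,"offset":[0,0.8,0],"angular":[0,0,0.3]},{"grip":0.53,"offset":[0,1.5,0],"angular":[0,0,0.5]}]' > /dev/null
python3 -c "
from h import *
st(1)"; done
python3 -c "
from h import *
plan([-.3,-.25,-.2,-.15,-.1],-1)"
```

```text
t 24.75 phi -0.293 r 167.8 Ftan -5.87 Fx -2.33 Fz 1.0
t 24.95 phi -0.3 r 167.9 Ftan -7.1 Fx -3.75 Fz -0.26
t 24.95
-0.3 [  0.1 -17.9] -0.5
-0.25 [ -0.7 -26.3] -3.3
-0.2 [ -1.8 -34.6] -6.2
-0.15 [ -3.4 -42.9] -9.0
-0.1 [ -5.3 -51.1] -11.9
```

```bash
python3 -m crank '[{"grip":0.53,"offset":[0,-10,0],"angular":[0,0,0]},{"grip":0.53,"offset":[-0.2,-18,0],"angular":[0,0,-0.5]},{"grip":0.53,"offset":[-0.5,-22,0],"angular":[0,0,-2]},{"grip":0.53,"offset":[-0.7,-26.3,0],"angular":[0,0,-3.3]},{"grip":0.53,"offset":[-1.3,-30.5,0],"angular":[0,0,-4.7]},{"grip":0.53,"offset":[-1.8,-34.6,0],"angular":[0,0,-6.2]},{"grip":0.53,"offset":[-2.6,-38.8,0],"angular":[0,0,-7.6]},{"grip":0.53,"offset":[-3.4,-42.9,0],"angular":[0,0,-9]},{"grip":0.53,"offset":[-4.3,-47,0],"angular":[0,0,-10.5]},{"grip":0.53,"offset":[-5.3,-51.1,0],"angular":[0,0,-11.9]}]' >/dev/null
python3 -c "
from h import *
st(-1)"
python3 -m crank '[{"grip":0.53,"offset":[-0.3,-5,0],"angular":[0,0,-1.5]},{"grip":0.53,"offset":[-0.8,-10,0],"angular":[0,0,-3]},{"grip":0.53,"offset":[-1.5,-15,0],"angular":[0,0,-5]},{"grip":0.53,"offset":[-2.7,-20,0],"angular":[0,0,-6.5]},{"grip":0.53,"offset":[-3.5,-25,0],"angular":[0,0,-8]},{"grip":0.53,"offset":[-4.7,-30,0],"angular":[0,0,-9.5]},{"grip":0.53,"offset":[-6,-35,0],"angular":[0,0,-11.3]},{"grip":0.53,"offset":[-7.2,-40,0],"angular":[0,0,-13]},{"grip":0.53,"offset":[-8.6,-45,0],"angular":[0,0,-14.8]},{"grip":0.53,"offset":[-10.3,-50,0],"angular":[0,0,-16.6]}]' >/dev/null
python3 -c "
from h import *
st(-1); plan([.2,.25,.28,.3],-1)"
```

```text
t 25.95 phi -0.109 r 169.6 Ftan 1.72 Fx -1.23 Fz -0.48
t 26.95 phi 0.179 r 169.6 Ftan 7.38 Fx -2.24 Fz 1.5
t 26.95
0.2 [-1.7 -3.5] -0.7
0.25 [ -2.5 -11.9] -3.6
0.28 [ -3.1 -16.9] -5.3
0.3 [ -3.6 -20.2] -6.4
```

```bash
python3 -m crank '[{"grip":0.53,"offset":[-0.6,-4,0],"angular":[0,0,-1.2]},{"grip":0.53,"offset":[-1.4,-8,0],"angular":[0,0,-2.4]},{"grip":0.53,"offset":[-2.4,-12,0],"angular":[0,0,-3.6]},{"grip":0.53,"offset":[-3,-16,0],"angular":[0,0,-4.8]},{"grip":0.53,"offset":[-3.2,-19,0],"angular":[0,0,-5.8]}]' >/dev/null
python3 -c "
from h import *
st(-1)"
python3 -m crank '[{"grip":0.53,"offset":[0,-1,0],"angular":[0,0,-0.3]},{"grip":0.53,"offset":[0,-2,0],"angular":[0,0,-0.6]}]' >/dev/null
python3 - <<'E'
from h import *
st(-1)
plan([.29,.2,.1,0,-.1,-.2],1)
d=vision.snapshot("top"); crop(d,285,165,40,30,18,"pics/top9.png")
E
```

```text
t 27.45 phi 0.287 r 169.7 Ftan 9.24 Fx 0.19 Fz 3.15
t 27.65 phi 0.299 r 169.7 Ftan 8.21 Fx -0.5 Fz 2.96
t 27.65
0.29 [-1.8 19.5] 0.5
0.2 [-3.4 34.6] 5.7
0.1 [-6.8 51. ] 11.4
0 [-11.8  67.1] 17.1
-0.1 [-18.4  82.6] 22.8
-0.2 [-26.5  97.3] 28.6
```

View pics/top9.png

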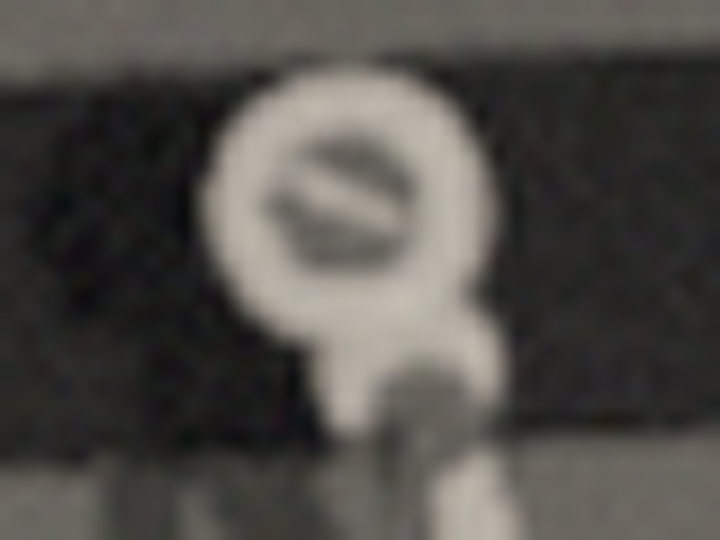

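The bar is at about 67-69°. I'll do one or two more strokes for margin, returning only as far as -0.2 so the bracket isn't touched.

```bash
python3 -m crank '[{"grip":0.53,"offset":[-0.6,10,0],"angular":[0,0,0]},{"grip":0.53,"offset":[-1.5,19.7,0],"angular":[0,0,0.5]},{"grip":0.53,"offset":[-3.4,34.6,0],"angular":[0,0,5.7]},{"grip":0.53,"offset":[-4.8,43,0],"angular":[0,0,8.5]},{"grip":0.53,"offset":[-6.8,51.2,0],"angular":[0,0,11.4]},{"grip":0.53,"offset":[-9.1,59.2,0],"angular":[0,0,14.2]},{"grip":0.53,"offset":[-11.8,67.1,0],"angular":[0,0,17.1]},{"grip":0.53,"offset":[-15,75,0],"angular":[0,0,20]},{"grip":0.53,"offset":[-18.4,82.6,0],"angular":[0,0,22.8]},{"grip":0.53,"offset":[-26.5,97.3,0],"angular":[0,0,28.6]}]' >/dev/null
python3 -c "
from h import *
st(1);plan([-.2,-.15,-.1,-.05,0,.05,.1],-1)"
```

```text
t 28.7 phi -0.182 r 165.2 Ftan -2.68 Fx 1.31 Fz 0.38
t 28.7
-0.2 [  2.8 -15. ] -0.1
-0.15 [  2.2 -23.3] -3.0
-0.1 [  1.1 -31.7] -5.9
-0.05 [ -0.5 -40. ] -8.7
0 [ -2.4 -48.1] -11.6
0.05 [ -4.7 -56.2] -14.5
0.1 [ -7.5 -64.2] -17.3
```

```bash
python3 -m crank '[{"grip":0.53,"offset":[1.5,-10,0],"angular":[0,0,0]},{"grip":0.53,"offset":[2.5,-18,0],"angular":[0,0,-1]},{"grip":0.53,"offset":[2.2,-24,0],"angular":[0,0,-3]},{"grip":0.53,"offset":[1.6,-28,0],"angular":[0,0,-4.5]},{"grip":0.53,"offset":[1,-32,0],"angular":[0,0,-6]},{"grip":0.53,"offset":[0.3,-36,0],"angular":[0,0,-7.3]},{"grip":0.53,"offset":[-0.5,-40,0],"angular":[0,0,-8.7]},{"grip":0.53,"offset":[-1.4,-44,0],"angular":[0,0,-10.1]},{"grip":0.53,"offset":[-2.4,-48,0],"angular":[0,0,-11.6]},{"grip":0.53,"offset":[-3.6,-52,0],"angular":[0,0,-13]}]' >/dev/null
python3 -c "
from h import *
st(-1);plan([.05,.1,.15,.2,.25,.28,.3],-1)"
```

```text
t 29.7 phi 0.02 r 166.8 Ftan 5.25 Fx -1.51 Fz -0.94
t 29.7
0.05 [ 1.  -5.1] -1.2
0.1 [  0.2 -13.4] -4.1
0.15 [ -1.1 -21.7] -6.9
0.2 [ -2.8 -30. ] -9.8
0.25 [ -4.8 -38.1] -12.7
0.28 [ -6.3 -43. ] -14.4
0.3 [ -7.3 -46.2] -15.5
```

```bash
python3 -m crank '[{"grip":0.53,"offset":[0.5,-4.5,0],"angular":[0,0,-1.3]},{"grip":0.53,"offset":[0.4,-9,0],"angular":[0,0,-2.7]},{"grip":0.53,"offset":[0.2,-13.4,0],"angular":[0,0,-4.1]},{"grip":0.53,"offset":[-0.5,-17.5,0],"angular":[0,0,-5.5]},{"grip":0.53,"offset":[-1.1,-21.7,0],"angular":[0,0,-6.9]},{"grip":0.53,"offset":[-2,-26,0],"angular":[0,0,-8.4]},{"grip":0.53,"offset":[-2.8,-30,0],"angular":[0,0,-9.8]},{"grip":0.53,"offset":[-3.8,-34,0],"angular":[0,0,-11.2]},{"grip":0.53,"offset":[-4.8,-38,0],"angular":[0,0,-12.7]},{"grip":0.53,"offset":[-6.3,-42,0],"angular":[0,0,-14.2]}]' >/dev/null
python3 -c "
from h import *
st(-1)"
python3 -m crank '[{"grip":0.53,"offset":[0,-1.3,0],"angular":[0,0,-0.4]},{"grip":0.53,"offset":[-0.2,-2.6,0],"angular":[0,0,-0.8]},{"grip":0.53,"offset":[-0.3,-3.6,0],"angular":[0,0,-1.2]}]' >/dev/null
python3 - <<'E'
from h import *
st(-1)
plan([.29,.2,.1,0,-.1,-.2],1)
d=vision.snapshot("top"); crop(d,285,165,40,30,18,"pics/top10.png")
E
```

```text
t 30.7 phi 0.267 r 166.8 Ftan 8.54 Fx -4.61 Fz -0.3
t 31.0 phi 0.288 r 166.9 Ftan 7.16 Fx -4.37 Fz -1.22
t 31.0
0.29 [ 1.1 17.7] 0.3
0.2 [-0.5 32.8] 5.5
0.1 [-3.8 49.2] 11.2
0 [-8.8 65.3] 17.0
-0.1 [-15.3  80.8] 22.7
-0.2 [-23.4  95.6] 28.4
```

View pics/top10.png

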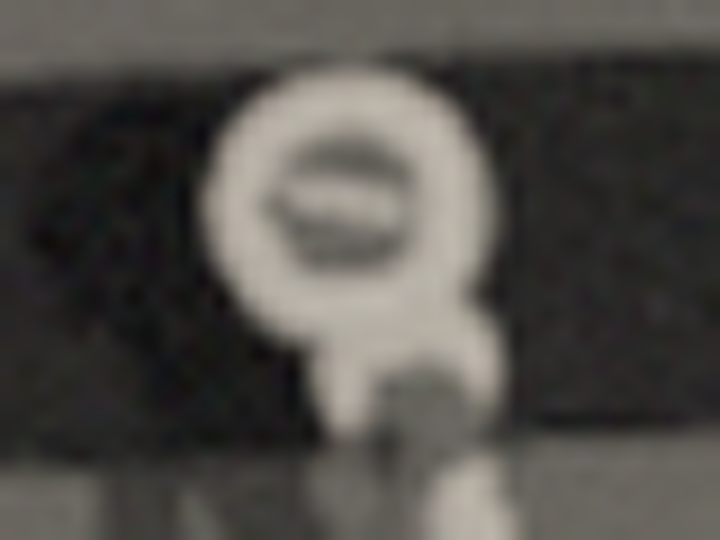

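Run:
```python
from h import *
d=vision.snapshot("top")
def ang(im):
    g=cv2.resize(cv2.cvtColor(im,cv2.COLOR_BGR2GRAY)[165:195,285:325],None,fx=18,fy=18,interpolation=cv2.INTER_CUBIC).astype(float)
    cx,cy=342,202; yy,xx=np.mgrid[:g.shape[0],:g.shape[1]]; m=np.hypot(xx-cx,yy-cy)<52
    best=[]
    for a in range(0,180):
        t=np.radians(a); dist=abs((xx-cx)*np.cos(t)-(yy-cy)*np.sin(t))
        best.append(g[m&(dist<16)].mean()-g[m&(dist>24)].mean())
    return int(np.argmax(best)),max(best)
print("start",ang(cv2.imread("pics/top0.png")),"now",ang(d["pixels"][:,:,::-1].copy()))
```

```text
start (0, np.float64(50.46854081716067)) now (79, np.float64(49.098384546241434))
```

The bar measures 0° at the start and 79° now, so the bolt is past 60° with margin. I'll centre the fingers, lift clear, and check.

```bash
python3 -m crank '[{"grip":0.53,"offset":[0,5,0],"angular":[0,0,0]},{"grip":0.53,"offset":[0,9.5,0],"angular":[0,0,0]},{"grip":0.53,"offset":[0,9.5,0],"angular":[0,0,0]},{"grip":0.53,"offset":[0,9.5,-20],"angular":[0,0,0]},{"grip":0.53,"offset":[0,9.5,-50],"angular":[0,0,0]},{"grip":0.53,"offset":[0,9.5,-95],"angular":[0,0,0]},{"grip":0.53,"offset":[40,9.5,-120],"angular":[0,0,0]},{"grip":0.53,"offset":[50,9.5,-130],"angular":[0,0,0]},{"grip":0.53,"offset":[50,9.5,-130],"angular":[0,0,0]},{"grip":0.53,"offset":[50,9.5,-130],"angular":[0,0,0]}]'
python3 - <<'E'
from h import *
d=vision.snapshot("top"); e=vision.snapshot("side")
cv2.imwrite("pics/top11.png",d["pixels"][:,:,::-1]); crop(e,240,100,150,110,5,"pics/side11.png"); crop(d,270,155,75,55,10,"pics/topc11.png")
E
```

```text
t: 32.1
tcp_pos: [0.4738, -0.0223, 0.2644]
tool_rot: [-0.191, 0.982, -0.0, 0.0]
force: [0.8, -0.8, 0.4]
finger_gap: 0.464
```

View pics/top11.png

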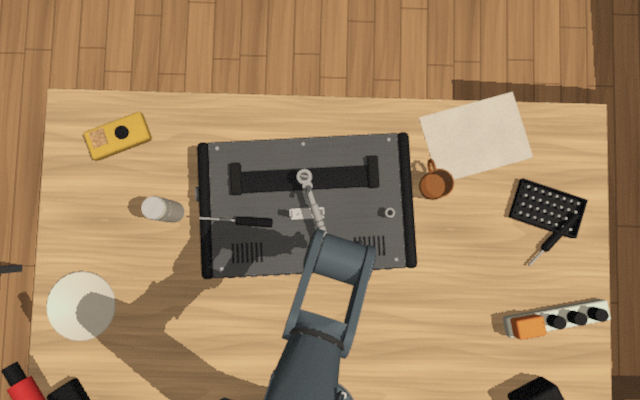

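View pics/side11.png

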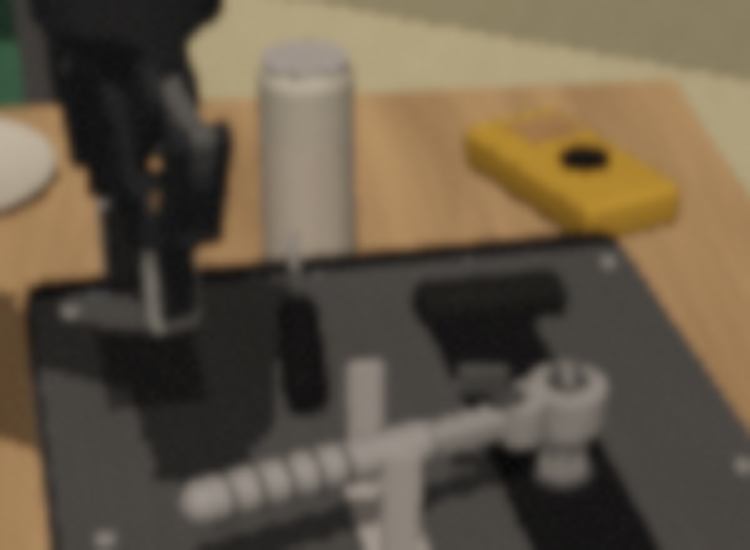

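View pics/topc11.png

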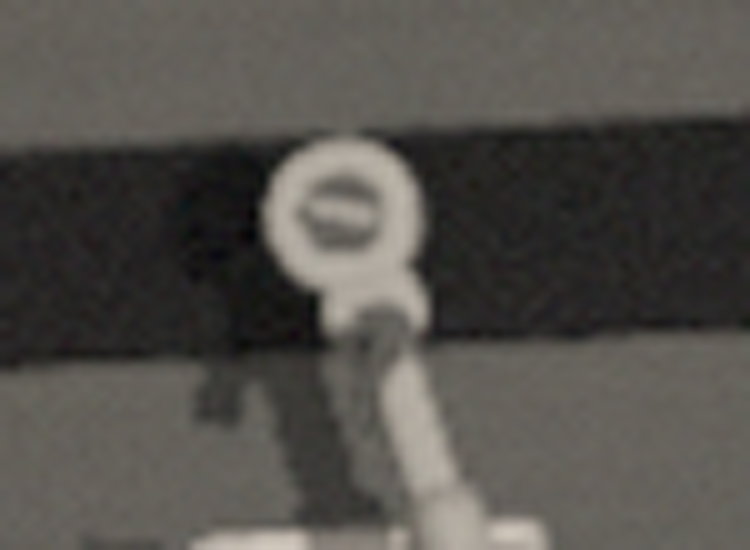

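The ratchet is still on the bolt. The lever at topc crop (375,340) leans to the left, which is the clockwise side, and the bar is near horizontal. Mug (433,183), can (160,208), socket (390,212) and screwdriver (255,222) are where they started, and the gripper is clear of everything.

```bash
python3 -c "
from station import manip
s=manip.sense();print(s['t'],s['force'])
print(manip.sign_off())"
```

```text
32.2 [-0.2386659   0.83169081 -0.0480597 ]
the job is handed in; nothing more can be done
None
```

The bolt is about 79° loose (60° was needed) and the ratchet is still on it with the lever on the loosening side. I handed the job in at 32 s with the gripper clear.

- **Lever:** I pushed it over with the shut fingers until the force jumped from about 3 N to 7 N at its stop. The side picture then fitted an angle of about +0.5 rad. I could not read the angle well from above, and after the swings I only checked by eye that it still leans to the clockwise side.
- **Bolt:** I straddled the grip with half-open fingers and made five loosening strokes. The 79° comes from the bar on the bolt cap, seen in the top camera before and after. Some strokes gained only one click of the ratchet instead of two, so I added strokes for margin.
- **Bracket:** I touched each upright only lightly. The hardest push was 12.4 N at the handle, which I estimate at 5 to 12 N on the sheet.
- **Surroundings:** The mug, can, spare socket and screwdriver sit at the same pixels as at the start, by eye. The force at the end was only sensor noise.

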